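# Turn the drained spot plate wells-up against the stop rail

### The job

The white spot plate was left wells-down on the drain board. Gently push it along the board against the sloping stop rail until it tips up on edge and leans on the rail, then push its top back over, so that it ends lying flat on the board, wells up, clear of the rail. Use the fingertips only for pushing: do not pinch the plate or lift it off the board, and leave the bottle, jar and beaker beside the board alone.

Things in the scene. Friction and masses are not known exactly. Their poses are not given: they have to be found in the camera images.
- board: fixed drain board of grey grippy rubber lying on the bench, 200 mm (x) by 170 mm (y), 6 mm thick; origin at the centre of its underside (on the bench top), z up, x towards the end with the stop rail; it may be turned up to 0.35 rad on the bench. A plate leant on the rail stays leaning once its foot has been pushed up to the rail; at shallower angles it may slide back down
- rail: fixed stop rail of slick (low friction) black plastic across the board's +x end, origin and axes as the board's; 150 mm long (y -75 to 75 mm). Its inner (-x) face slopes at 66 degrees, from x 61.6 mm at the board to its crest at x 75 mm, 36 mm above the bench (30 above the board): the edge of a plate pushed at it rides up. Its outer face, x 86 mm, is upright; then 14 mm of board, then bench
- rail_toe (a point): middle of the line where the rail's sloping face meets the board's upper face (board frame x 61.6, y 0, z 6 mm)
- rail_top (a point): middle of the upper inner edge of the rail (board frame x 75, y 0, z 36 mm)
- plate: loose smooth white plastic spot plate, 60 mm (x) by 88 mm (y) by 8 mm thick, about 65 g; one face has six round wells (21 mm), the other is plain. Origin at its very middle; z points out of the plain face (up at the start, down when wells are up). It starts on the board, an 88 mm edge facing the rail, turned up to 0.25 rad from square, 5 to 45 mm short of the rail
- amber_bottle: bystander: loose small amber bottle with black cap, 44 mm wide, 85 mm high, standing beside the board; origin at the centre of its base
- jar: bystander: loose white jar, 56 mm wide, 70 mm high, standing beside the board; origin at the centre of its base
- beaker: bystander: loose glass beaker, 54 mm wide, 65 mm high, standing beside the board; origin at the centre of its base
Not all that is in view belongs to the job. Several things have the shape of the plate; the one meant has the colours described above. Several things look just like the rail: the one meant starts nearest to the robot's base.

How it is judged:
By the outcome, as a careful person would: the job done as asked, in the order asked, and still so for the second after the job is handed in, with the robot touching nothing.
It also fails if it takes over 40 s, if anything falls off the work surface, if the arm or the gripper's body presses on something with over 40 N, if the wrist force passes 120 N, or if a joint passes its speed limit or range.

### The arm

A 6-joint arm with a two-finger parallel gripper is mounted at the origin on the work surface. World frame = base frame: x ahead of the robot, y to its left, z up, the work surface at z = 0. Lengths are in m, angles in degrees, forces in N, time in s.
With the tool pointing down it reaches from about 0.275 to 0.875 m from the base axis. Payload 12.5 kg.
Tool frame: the origin (TCP) lies at the very end of the fingers, on their centre line; the grasp point (between the pads) lies 19 mm behind it (env.hold_point_z is the distance from the TCP to the grasp point, in m); z points along the fingers, y is the line along which they close (so a half turn about z gives the same grasp; the last joint's range is limited). The gripper opens to 85 mm and grips with 20 to 120 N. Pads are 22 mm wide; open, the fingers measure 114 mm over their backs; the gripper's body (76 mm by 85 mm) begins 54 mm behind the grasp point. The pads swing forward as they close: fully open they stand 13 mm farther back than shut.
Start: joints at [67.46, 20.094, 94.641, -0, 65.266, -4.847], TCP at [0.167, 0.524, 0.231] pointing down, gripper open.
Joint ranges: [-157.81, 157.81], [-45, 120.19], [0.68, 151.7], [-89.99, 269.99], [4.06, 180], [-164.3, 164.3]. Speed limits (degrees/s): [127.2, 127.2, 159.86, 180, 180, 180].

### API

Orientations are given as a 3x3 rotation matrix whose columns are the frame's x, y, z axes.
In Python, from workcell import env, cams gives the robot as it stands. The module is installed in compiled form; this text tells all that it offers.
- The arm moves only by the tool carry_out, never from a script. Its argument "deltas" is one flat list of numbers, 7 for each row, row after row: the shift along the tool's x, y, z in m, then the turn, a rotation vector about the tool's x, y, z in rad, then the finger opening in m, from 0 to 0.0854. A call has exactly 8 rows; each row is the pose to reach, as a shift and turn from the pose commanded when the call began, along the tool's axes at that moment; what a row does not reach only later rows make up. A row lasts 1/8 s, in which the tool goes at most 62.5 mm and 10.7 degrees, less where a joint would pass 70% of its speed; a pose out of reach is approached as far as the arm can. A call with a gripper value outside its range is refused whole. The fingers move at their own pace and stop on an object; the grip force is fixed at half the most. Time passes only in rows, so rows that repeat a pose let the fingers close, or fill a call up. It gives the time, the measured TCP pose, the force, the opening and the grip force at its end, in the units of the state.
- env.get_obs(): the state, without advancing time (a new reading comes with each control period).
- cams.capture(name): name is "scene" or "top" or "wrist"; returns a dict with "img" (384x512x3 uint8, red, green, blue), "z_map" (384x512 float32, m along the optical axis (not along the pixel's ray), 0 where there is no reading), "camera_matrix" (3x3 intrinsics, pixels), "pose" (4x4, takes a point from camera to world coordinates); the wrist camera has in their place "hand_eye" (4x4, takes a point from camera to tool coordinates, whose origin is the TCP and whose axes are the flange's). Camera axes: x right, y up, looking along -z (the intrinsics and any distortion apply to the point x, -y, -z); pixel columns grow to the right and rows downward; lengths in m; the calibration is good to about 2 mm. The wrist camera is an equidistant fisheye: a pixel r from the principal point sees the ray r / f radians off the axis. A picture is of the moment at which its call begins: read the wrist's pose just before it.
- env.sign_off(): hands the job in; it is judged then, once.
The state is a dict: "t": time; "joint_pos": joint angles; "joint_velocities": joint speeds; "effort": joint torques, N m; "position": TCP position; "eef_rot": TCP orientation; "wrist_force": force on the tool from outside, world axes, zero at the start; "torque": the same for the moment, N m; "gripper_width": finger opening in m; "grasp_force": force on a finger pad.
Only numpy, scipy, OpenCV 4.12 (cv2) and the standard library are available. Lean on these libraries where they do the work, as an engineer would, in place of code of your own. Each camera call takes 0.05 s, during which the arm holds its last target. There are 200 camera calls.

## Working session

There is one attempt and no reset: what is moved stays moved. The work goes in short steps, Python scripts to look and compute and a tool call to move; the robot and the scene stay as the last step left them, time stands still between calls to the robot, and variables do not carry over. Pictures are saved under pics/ and viewed, at most 10 in all, crops included, and the job is handed in when it is done.

Besides the shell and the picture viewer there is one more tool, called as a command line: name --argument value ..., lists and objects as JSON in quotes. carry_out: Moves the arm, as the interface text tells. Its arguments: {"type":"object","properties":{"deltas":{"type":"array","items":{"type":"number"}}},"required":["deltas"]}

```bash
mkdir -p pics; cat > h.py <<'E'
import numpy as np, cv2
from workcell import env, cams
def cap(n): return cams.capture(n)
def world(c):
    z=c["z_map"];K=c["camera_matrix"];v,u=np.mgrid[:z.shape[0],:z.shape[1]]
    p=np.stack([(u-K[0,2])/K[0,0]*z,-(v-K[1,2])/K[1,1]*z,-z],-1)
    T=c["pose"];w=p@T[:3,:3].T+T[:3,3];w[z==0]=np.nan;return w
def save(n,c): cv2.imwrite(f"pics/{n}.png",c["img"][...,::-1])
E
python3 - <<'E'
from h import *
a=cap("top");b=cap("scene");save("top",a);save("scene",b)
np.set_printoptions(precision=4,suppress=True)
print(a["camera_matrix"],a["pose"],b["pose"])
w=world(a);print(w[::48,::64])
E
```

```text
[[390.816    0.     252.1392]
 [  0.     390.816  193.8253]
 [  0.       0.       1.    ]] [[-0.0175  0.9906 -0.1356  0.3763]
 [-0.9998 -0.0173  0.0029  0.0661]
 [ 0.0005  0.1357  0.9908  0.9376]
 [ 0.      0.      0.      1.    ]] [[-0.2155 -0.8197  0.5308  1.0149]
 [ 0.9764 -0.1732  0.1289  0.1622]
 [-0.0137  0.546   0.8376  0.8833]
 [ 0.      0.      0.      1.    ]]
[[[ 1.4065  1.0888 -0.5536]
  [ 1.4079  0.8289 -0.5622]
  [ 1.4072  0.565  -0.5678]
  [ 1.4056  0.2988 -0.5722]
  [ 1.404   0.031  -0.5765]
  [ 1.4073 -0.2398 -0.5883]
  [ 1.4057 -0.5122 -0.5928]
  [ 1.4052 -0.7871 -0.599 ]]

 [[ 0.8913  0.6998 -0.0001]
  [ 0.8884  0.5366  0.0001]
  [ 0.8856  0.3734  0.0001]
  [ 0.8812  0.2097  0.0031]
  [ 0.8807  0.0468 -0.0012]
  [ 0.8778 -0.1166 -0.001 ]
  [ 0.875  -0.2802 -0.0011]
  [    nan     nan     nan]]

 [[ 0.7627  0.6902  0.001 ]
  [ 0.7594  0.5293  0.0025]
  [ 0.756   0.3689  0.0039]
  [ 0.7521  0.2087  0.0068]
  [ 0.752   0.0493  0.0001]
  [ 0.7494 -0.1112 -0.0003]
  [ 0.7469 -0.272  -0.0009]
  [ 0.7429 -0.431   0.0022]]

 [[ 0.6392  0.6818  0.0007]
  [ 0.6362  0.5239  0
[... 380 characters left out ...]
011 -0.4124 -0.0018]]

 [[ 0.4041  0.665   0.0012]
  [ 0.4016  0.5146 -0.0027]
  [ 0.3988  0.3611 -0.0004]
  [ 0.3962  0.2086 -0.0003]
  [ 0.3935  0.056  -0.0007]
  [ 0.3908 -0.0961  0.002 ]
  [ 0.3882 -0.2496 -0.002 ]
  [ 0.3855 -0.4001  0.0028]]

 [[ 0.2923  0.6581 -0.0002]
  [ 0.2898  0.5071  0.002 ]
  [ 0.2869  0.3585 -0.0013]
  [ 0.2842  0.2084 -0.0015]
  [ 0.2819  0.0582  0.001 ]
  [ 0.2793 -0.0916  0.0017]
  [ 0.2761 -0.2432 -0.004 ]
  [ 0.2739 -0.3916  0.0009]]

 [[ 0.1835  0.652  -0.0026]
  [ 0.1812  0.5032 -0.0007]
  [ 0.1789  0.3551  0.0006]
  [ 0.1758  0.2081 -0.002 ]
  [ 0.1738  0.0602  0.0008]
  [ 0.1706 -0.0877 -0.0018]
  [ 0.1682 -0.2353 -0.0006]
  [ 0.1661 -0.3821  0.0013]]]
```

View pics/top.png

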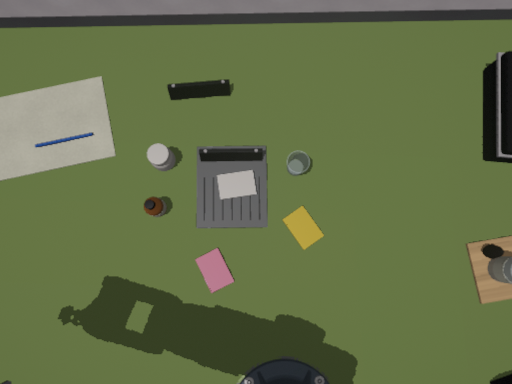

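View pics/scene.png

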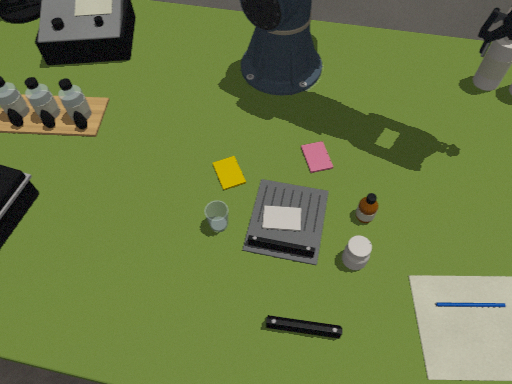

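The top view shows the board around (232,187), its rail at (231,155), and the white plate at (237,185). The bottle (154,206), jar (160,157) and beaker (298,163) stand beside the board. A second rail-like bar is at (199,90), farther away.

```bash
cat >> h.py <<'E'
def onplane(c,uv,h):
    K=c["camera_matrix"];T=c["pose"];uv=np.atleast_2d(uv).astype(float)
    d=np.c_[(uv[:,0]-K[0,2])/K[0,0],-(uv[:,1]-K[1,2])/K[1,1],-np.ones(len(uv))]@T[:3,:3].T
    return T[:3,3]+d*((h-T[2,3])/d[:,2])[:,None]
def rect(c,mask,h):
    n,cs=0,cv2.findContours(mask.astype(np.uint8),cv2.RETR_EXTERNAL,cv2.CHAIN_APPROX_NONE)[0]
    k=max(cs,key=cv2.contourArea)[:,0]
    p=onplane(c,k,h)[:,:2]
    return cv2.minAreaRect((p*1000).astype(np.float32)), cv2.boxPoints(cv2.minAreaRect((p*1000).astype(np.float32)))
E
python3 - <<'E'
from h import *
np.set_printoptions(precision=4,suppress=True)
for n,(x0,x1,y0,y1),in (("top",(185,280,140,235)),("scene",(235,335,175,265))):
    c=cap(n);im=c["img"].astype(int);m=np.zeros(im.shape[:2],bool);m[y0:y1,x0:x1]=1
    hsv=cv2.cvtColor(c["img"],cv2.COLOR_RGB2HSV).astype(int)
    white=m&(im.min(2)>140); grey=m&(hsv[...,1]<70)
    print(n,"plate",rect(c,white,.014));print("board",rect(c,grey,.006))
    w=world(c); z=w[...,2]
    r=m&(z>.030)&(im.max(2)<60); q=w[r]; print("rail top pts",len(q),np.nanmean(q,0),cv2.minAreaRect((q[:,:2]*1000).astype(np.float32)))
    print("plate z",np.nanmedian(z[white]))
for n in("top",):
    c=cap(n);w=world(c)
    for nm,(u,v) in dict(bottle=(154,206),jar=(160,155),beaker=(298,163)).items():
        q=w[v-16:v+16,u-16:u+16].reshape(-1,3);q=q[q[:,2]>.03];print(nm,np.nanmedian(q,0),q.min(0),q.max(0))
E
```

```text
top plate (((527.3560180664062, 101.30909729003906), (58.95737075805664, 88.08787536621094), 7.278027534484863), array([[492.5352, 141.2637],
       [503.6945,  53.8855],
       [562.1769,  61.3545],
       [551.0176, 148.7327]], dtype=float32))
board (((523.8786010742188, 113.42339324951172), (170.24459838867188, 200.57029724121094), 89.92457580566406), array([[423.4815,  28.4332],
       [624.0516,  28.1692],
       [624.2758, 198.4136],
       [423.7056, 198.6776]], dtype=float32))
rail top pts 309 [0.6022 0.1138 0.0351] ((602.6614379882812, 111.7261962890625), (13.863715171813965, 147.22552490234375), 0.2828961908817291)
plate z 0.014144934147744759
scene plate (((527.3906860351562, 101.63822937011719), (59.306522369384766, 88.75845336914062), 7.52501106262207), array([[492.181 , 141.7519],
       [503.8046,  53.7578],
       [562.6004,  61.5246],
       [550.9767, 149.5186]], dtype=float32))
board (((525.5133056640625, 113.68360900878906), (169.69769287109375, 200.497314453125), 89.8272476196289), array([[425.0093,  29.1374],
       [625.5057,  28.5329],
       [626.0173, 198.2298],
       [425.5209, 198.8343]], dtype=float32))
rail top pts 324 [0.606  0.1133 0.0352] ((604.8140258789062, 113.5323486328125), (146.95814514160156, 12.536060333251953), 89.92798614501953)
plate z 0.014069455133942754
bottle [0.4723 0.2835 0.0585] [0.4537 0.2672 0.0301] [0.4967 0.3106 0.0883]
jar [0.5877 0.2721 0.0693] [0.5648 0.2489 0.0308] [0.6164 0.3013 0.0755]
beaker [ 0.5804 -0.0475  0.0569] [ 0.5436 -0.0678  0.0301] [ 0.596  -0.0169  0.0687]
```

```bash
cat >> h.py <<'E'
from scipy.spatial.transform import Rotation as R
def delta(p,Rt=None):
    o=env.get_obs();A=np.array(o["eef_rot"]).reshape(3,3);Rt=A if Rt is None else Rt
    return np.r_[A.T@(np.array(p)-np.array(o["position"])),R.from_matrix(A.T@Rt).as_rotvec()].round(4)
E
python3 - <<'E'
from h import *
np.set_printoptions(precision=4,suppress=True)
o=env.get_obs();print(o["t"],o["position"],o["eef_rot"],o["joint_pos"],o["gripper_width"],o["wrist_force"])
for s in(1,-1):
    Rt=np.array([[s,0,0],[0,-s,0],[0,0,-1.]]);print(delta([.462,.108,.15],Rt))
E
```

```text
0.25 [0.1671 0.5239 0.2311] [[-0.9527  0.3039 -0.0002]
 [ 0.3039  0.9527 -0.0004]
 [ 0.0001 -0.0005 -1.    ]] [67.4608 20.1079 94.6552  0.0026 65.2656 -4.8475] 0.08514775033798976 [-0.0377 -1.1352  0.2661]
[-0.4074 -0.3065  0.0812 -0.0002  0.0007  2.8328]
[-0.4074 -0.3065  0.0812 -0.0005 -0.0002 -0.3088]
```

carry_out --deltas '[-0.05,-0.038,0,0,0,-0.05,0,-0.1,-0.076,0.01,0,0,-0.1,0,-0.15,-0.114,0.02,0,0,-0.15,0,-0.2,-0.152,0.04,0,0,-0.2,0,-0.26,-0.195,0.05,0,0,-0.25,0,-0.31,-0.235,0.06,0,0,-0.309,0,-0.36,-0.27,0.07,0,0,-0.309,0,-0.4074,-0.3065,0.081,0,0,-0.3088,0]'

```text
t: 1.25
position: [0.4532, 0.1206, 0.1533]
eef_rot: [[-1.0, 0.0, 0.001], [0.0, 1.0, 0.0], [-0.001, 0.0, -1.0]]
wrist_force: [-0.1, 1.2, 0.1]
gripper_width: -0.0001
grasp_force: 0.0
```

```bash
python3 - <<'E'
from h import *
np.set_printoptions(precision=4,suppress=True)
o=env.get_obs();print(o["t"],o["position"],o["eef_rot"],o["joint_pos"],o["gripper_width"],o["wrist_force"])
Rt=np.diag([-1,1,-1.]);print(delta([.462,.108,.03],Rt),delta([.462,.108,.008],Rt))
E
```

```text
1.25 [0.4532 0.1206 0.1533] [[-1.      0.0001  0.0007]
 [ 0.0001  1.      0.0002]
 [-0.0007  0.0002 -1.    ]] [  9.2072  17.8224 110.6791   0.0052  51.4544 -80.7904] -6.589462030302255e-05 [-0.0673  1.225   0.1463]
[-0.0087 -0.0126  0.1233  0.0002  0.0007 -0.0001] [-0.0087 -0.0126  0.1453  0.0002  0.0007 -0.0001]
```

carry_out --deltas '[0,0,0.03,0,0,0,0,0,0,0.07,0,0,0,0,0,0,0.11,0,0,0,0,0,0,0.13,0,0,0,0,0,0,0.137,0,0,0,0,0,0,0.142,0,0,0,0,0,0,0.142,0,0,0,0,0,0,0.142,0,0,0,0]'

```text
t: 2.25
position: [0.4524, 0.1225, 0.012]
eef_rot: [[-1.0, -0.0, 0.001], [-0.0, 1.0, 0.0], [-0.001, 0.0, -1.0]]
wrist_force: [-0.2, 0.7, 0.8]
gripper_width: -0.0
grasp_force: 0.0
```

carry_out --deltas '[0,-0.007,0.002,0,0,0,0,0,-0.0145,0.004,0,0,0,0,-0.005,-0.0145,0.004,0,0,0,0,-0.012,-0.0145,0.004,0,0,0,0,-0.018,-0.0145,0.004,0,0,0,0,-0.024,-0.0145,0.004,0,0,0,0,-0.029,-0.0145,0.004,0,0,0,0,-0.034,-0.0145,0.004,0,0,0,0]'

```text
t: 3.25
position: [0.4863, 0.108, 0.0074]
eef_rot: [[-1.0, -0.0, -0.0], [-0.0, 1.0, -0.0], [0.0, -0.0, -1.0]]
wrist_force: [-0.7, 0.8, 1.2]
gripper_width: 0.0
grasp_force: 0.1
```

```bash
cat >> h.py <<'E'
def plate(n="top",h=.014):
    x0,x1,y0,y1=(185,280,140,235) if n=="top" else (235,335,175,265)
    c=cap(n);im=c["img"].astype(int);m=np.zeros(im.shape[:2],bool);m[y0:y1,x0:x1]=1
    hsv=cv2.cvtColor(c["img"],cv2.COLOR_RGB2HSV).astype(int)
    w=m&(im.min(2)>125)&(hsv[...,1]<60); r,b=rect(c,w,h)
    wp=world(c)[w];return c,r,b,wp
E
python3 - <<'E'
from h import *
np.set_printoptions(precision=4,suppress=True)
print(env.get_obs()["position"],env.get_obs()["wrist_force"])
for n in("scene","top"):
    c,r,b,w=plate(n);print(n,r,b.round().tolist(),np.nanpercentile(w[:,2],[5,50,95]))
    save("p1"+n,c)
E
```

```text
[0.4863 0.108  0.0074] [-0.7119  0.8027  1.2276]
scene ((532.1668701171875, 127.47225952148438), (47.92154312133789, 39.02513885498047), 5.584417819976807) [[506.0, 145.0], [510.0, 106.0], [558.0, 110.0], [554.0, 149.0]] [0.0116 0.0143 0.0357]
top ((611.8988037109375, 175.6330108642578), (4.8454742431640625, 5.043762683868408), 89.9147720336914) [[609.0, 173.0], [614.0, 173.0], [614.0, 178.0], [609.0, 178.0]] [0.0347 0.0365 0.0405]
```

```bash
python3 - <<'E'
import cv2,numpy as np
from h import *
a=cv2.imread("pics/p1scene.png")[150:290,210:360];c=cap("wrist");b=c["img"][...,::-1]
print(c["hand_eye"].round(3).tolist(),c["camera_matrix"].round(1).tolist())
cv2.imwrite("pics/v1.png",np.hstack([cv2.resize(a,(400,373)),cv2.resize(b,(400,300))[:].copy() if 0 else cv2.copyMakeBorder(cv2.resize(b,(400,300)),0,73,0,0,0)]))
E
```

```text
[[0.002, 0.953, 0.303, 0.077], [1.0, -0.001, -0.0, -0.001], [0.0, 0.303, -0.953, -0.142], [0.0, 0.0, 0.0, 1.0]] [[297.3, 0.0, 257.0], [0.0, 297.3, 191.1], [0.0, 0.0, 1.0]]
```

View pics/v1.png

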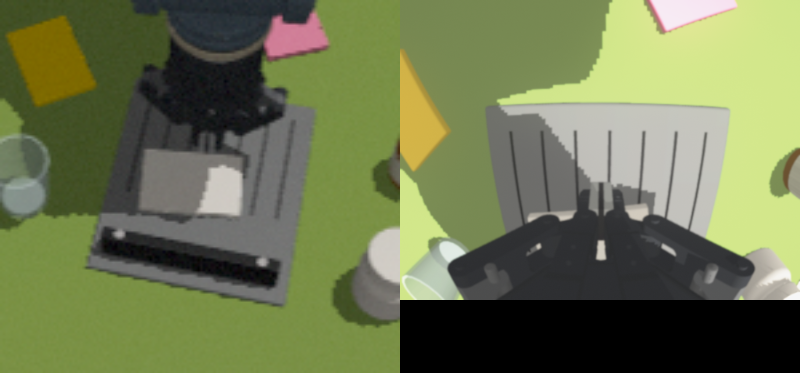

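The scene crop shows the finger just behind the plate's rear edge. The plate is partly shadowed, still slightly turned and short of the rail. I'll keep pushing slowly.

carry_out --deltas '[-0.003,0,0,0,0,0,0,-0.006,0,0,0,0,0,0,-0.009,0,0,0,0,0,0,-0.012,0,0,0,0,0,0,-0.015,0,0,0,0,0,0,-0.018,0,0,0,0,0,0,-0.02,0,0,0,0,0,0,-0.022,0,0,0,0,0,0]'

```text
t: 4.4
position: [0.5081, 0.1079, 0.0074]
eef_rot: [[-1.0, -0.0, -0.0], [-0.0, 1.0, -0.0], [0.0, -0.0, -1.0]]
wrist_force: [-1.0, 0.6, -0.3]
gripper_width: 0.0001
grasp_force: 0.2
```

```bash
cat >> h.py <<'E'
def plate2():
    c=cap("scene");im=c["img"].astype(int);m=np.zeros(im.shape[:2],bool);m[175:255,245:330]=1
    hsv=cv2.cvtColor(c["img"],cv2.COLOR_RGB2HSV).astype(int)
    w=world(c);k=m&(im.min(2)>88)&(hsv[...,1]<75)&(w[...,0]<.64)&(w[...,0]>.45)&(w[...,1]<.19)&(w[...,1]>.04)&(w[...,2]>.009)
    k=cv2.morphologyEx(k.astype(np.uint8),cv2.MORPH_OPEN,np.ones((3,3)))>0
    r,b=rect(c,k,.014);return c,r,b,w[k]
E
python3 - <<'E'
from h import *
np.set_printoptions(precision=4,suppress=True)
o=env.get_obs();print(o["position"],o["wrist_force"])
c,r,b,w=plate2();print(r,b.round().tolist(),np.nanpercentile(w,[2,50,98],axis=0));save("p2",c)
cv2.imwrite("pics/v2.png",cv2.resize(c["img"][150:290,210:360,::-1],(500,466)))
E
```

```text
[0.5081 0.1079 0.0074] [-1.0229  0.6467 -0.2984]
((550.409912109375, 98.49113464355469), (87.71016693115234, 61.97909927368164), 89.5618896484375) [[519.0, 55.0], [581.0, 54.0], [582.0, 142.0], [520.0, 143.0]] [[0.5207 0.0562 0.0105]
 [0.5509 0.0991 0.014 ]
 [0.5789 0.1413 0.0173]]
```

View pics/v2.png

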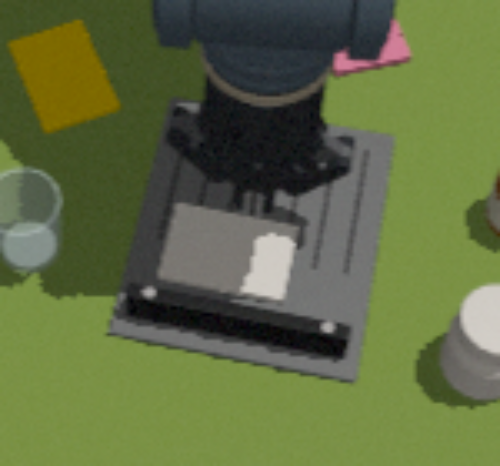

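The plate is now square to the rail, with its front edge at x≈0.581 and centre y≈0.0985. I'll re-centre the finger and push on.

carry_out --deltas '[0.005,0,0,0,0,0,0,0.005,-0.005,0,0,0,0,0,0.005,-0.009,0,0,0,0,0,0.001,-0.009,0,0,0,0,0,-0.003,-0.009,0,0,0,0,0,-0.006,-0.009,0,0,0,0,0,-0.009,-0.009,0,0,0,0,0,-0.012,-0.009,0,0,0,0,0]'

```text
t: 5.45
position: [0.52, 0.0989, 0.0072]
eef_rot: [[-1.0, -0.0, -0.001], [-0.0, 1.0, -0.0], [0.001, -0.0, -1.0]]
wrist_force: [-1.1, 0.9, -0.2]
gripper_width: -0.0007
grasp_force: 0.6
```

carry_out --deltas '[-0.003,0,0,0,0,0,0,-0.006,0,0,0,0,0,0,-0.009,0,0,0,0,0,0,-0.012,0,0,0,0,0,0,-0.015,0,0,0,0,0,0,-0.018,0,0,0,0,0,0,-0.021,0,0,0,0,0,0,-0.024,0,0,0,0,0,0]'

```text
t: 6.45
position: [0.5443, 0.0989, 0.0074]
eef_rot: [[-1.0, -0.0, -0.0], [-0.0, 1.0, -0.0], [0.0, -0.0, -1.0]]
wrist_force: [0.8, 0.5, -0.2]
gripper_width: -0.0002
grasp_force: 0.2
```

```bash
python3 - <<'E'
from h import *
np.set_printoptions(precision=4,suppress=True)
o=env.get_obs();print(o["position"],o["wrist_force"])
c,r,b,w=plate2();print(np.nanpercentile(w,[2,50,98],axis=0))
A=np.c_[w[:,:2],np.ones(len(w))];s=np.linalg.lstsq(A,w[:,2],rcond=None)[0];print("slopes deg",np.degrees(np.arctan(s[:2])))
cv2.imwrite("pics/v3.png",cv2.resize(c["img"][150:290,210:360,::-1],(500,466)))
E
```

```text
[0.5443 0.0989 0.0074] [ 0.8039  0.5112 -0.1671]
[[0.5578 0.0573 0.014 ]
 [0.5872 0.1008 0.0371]
 [0.6068 0.1425 0.0491]]
slopes deg [33.8872 -0.9496]
```

View pics/v3.png

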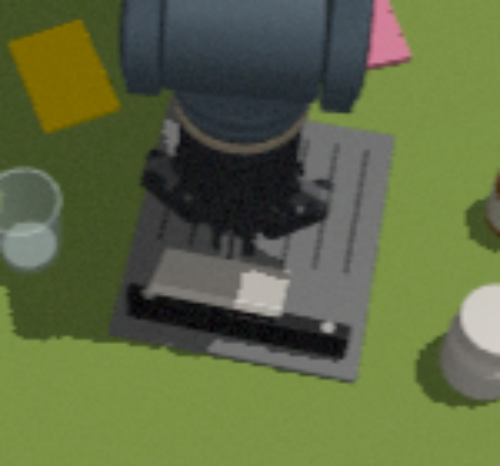

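The plate is riding up the rail at about 35–40° and still square. Next I'll push the foot up to the rail.

carry_out --deltas '[-0.003,0,0,0,0,0,0,-0.006,0,0,0,0,0,0,-0.009,0,0,0,0,0,0,-0.012,0,0,0,0,0,0,-0.015,0,0,0,0,0,0,-0.018,0,0,0,0,0,0,-0.02,0,0,0,0,0,0,-0.022,0,0,0,0,0,0]'

```text
t: 7.5
position: [0.5662, 0.0989, 0.0074]
eef_rot: [[-1.0, -0.0, -0.0], [-0.0, 1.0, -0.0], [0.0, -0.0, -1.0]]
wrist_force: [-0.6, 0.8, 0.1]
gripper_width: -0.0001
grasp_force: 0.3
```

```bash
cat > m.py <<'E'
from h import *
np.set_printoptions(precision=4,suppress=True)
o=env.get_obs();print(o["t"],o["position"],o["wrist_force"])
c,r,b,w=plate2();print(len(w),np.nanpercentile(w,[2,50,98],axis=0))
w0=w-np.nanmean(w,0);n=np.linalg.svd(w0[~np.isnan(w0[:,0])])[2][2];print("normal",n*np.sign(n[2]),"tilt",np.degrees(np.arccos(abs(n[2]))))
E
python3 m.py
```

```text
7.5 [0.5662 0.0989 0.0074] [-0.5843  0.773   0.0889]
164 [[0.5911 0.0569 0.0365]
 [0.6073 0.1035 0.0608]
 [0.6108 0.1738 0.0642]]
normal [-0.928   0.0216  0.372 ] tilt 68.16031341521655
```

carry_out --deltas '[-0.0005,0,0,0,0,0,0,-0.001,0,0,0,0,0,0,-0.0015,0,0,0,0,0,0,-0.002,0,0,0,0,0,0,-0.0025,0,0,0,0,0,0,-0.003,0,0,0,0,0,0,-0.003,0,0,0,0,0,0,-0.003,0,0,0,0,0,0]'

```text
t: 8.55
position: [0.5686, 0.0989, 0.0073]
eef_rot: [[-1.0, -0.0, -0.001], [-0.0, 1.0, -0.0], [0.001, -0.0, -1.0]]
wrist_force: [-6.1, 0.6, 2.2]
gripper_width: 0.0001
grasp_force: 2.9
```

```bash
python3 m.py
```

```text
8.55 [0.5686 0.0989 0.0073] [-6.0759  0.5949  2.2295]
162 [[0.6023 0.057  0.0372]
 [0.6065 0.1027 0.0621]
 [0.6099 0.1738 0.0655]]
normal [1.     0.0078 0.0039] tilt 89.77783734160752
```

The 6 N contact force shows the foot is against the rail. I'll back off, rise, and check that the plate stays leaning.

carry_out --deltas '[0.002,0,0,0,0,0,0,0.006,0,0,0,0,0,0,0.015,0,0,0,0,0,0,0.03,0,0,0,0,0,0,0.03,0,-0.04,0,0,0,0,0.03,0,-0.09,0,0,0,0,0.03,0,-0.13,0,0,0,0,0.03,0,-0.14,0,0,0,0]'

```text
t: 9.6
position: [0.5398, 0.099, 0.1498]
eef_rot: [[-1.0, -0.0, 0.004], [-0.0, 1.0, 0.0], [-0.004, 0.0, -1.0]]
wrist_force: [-0.8, 0.1, 0.4]
gripper_width: -0.0001
grasp_force: 0.0
```

```bash
python3 m.py; python3 - <<'E'
from h import *
c=cap("wrist")
a=cap("scene")["img"][150:290,210:360,::-1]
b=c["img"][...,::-1]
cv2.imwrite("pics/v4.png",np.hstack([cv2.resize(a,(400,373)),cv2.copyMakeBorder(cv2.resize(b,(400,300)),0,73,0,0,0)]))
E
```

```text
9.6 [0.5398 0.099  0.1498] [-0.844   0.1159  0.4021]
155 [[0.6023 0.0567 0.0375]
 [0.6066 0.1016 0.0622]
 [0.6103 0.1739 0.0659]]
normal [-0.9992 -0.0011  0.0402] tilt 87.69478375587525
```

View pics/v4.png

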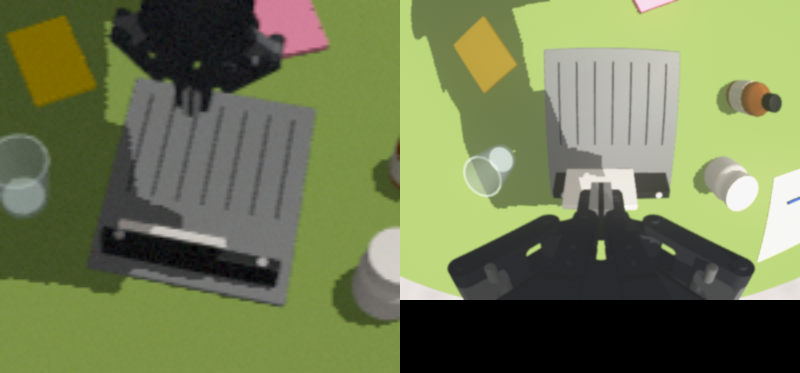

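The plate stays leaning on the rail: in the left crop its edge shows along (175,235). I'll move over to behind the rail.

carry_out --deltas '[-0.03,0,0,0,0,0,0,-0.07,0,0,0,0,0,0,-0.1,0,0,0,0,0,0,-0.109,0,0.01,0,0,0,0,-0.109,0,0.045,0,0,0,0,-0.109,0,0.08,0,0,0,0,-0.109,0,0.096,0,0,0,0,-0.109,0,0.0965,0,0,0,0]'

```text
t: 10.75
position: [0.647, 0.0989, 0.0496]
eef_rot: [[-1.0, -0.0, -0.003], [-0.0, 1.0, -0.0], [0.003, -0.0, -1.0]]
wrist_force: [-0.6, -0.9, -0.5]
gripper_width: 0.0003
grasp_force: 0.0
```

```bash
python3 m.py
```

```text
10.75 [0.647  0.0989 0.0496] [-0.5731 -0.8755 -0.5221]
9 [[0.6022 0.1711 0.0357]
 [0.605  0.1736 0.037 ]
 [0.6069 0.176  0.0405]]
normal [ 0.3377 -0.6102  0.7167] tilt 44.22009763654594
```

carry_out --deltas '[0.008,0,0,0,0,0,0,0.015,0,0,0,0,0,0,0.021,0,0,0,0,0,0,0.025,0,0,0,0,0,0,0.028,0,0,0,0,0,0,0.031,0,0,0,0,0,0,0.034,0,0,0,0,0,0,0.037,0,0,0,0,0,0]'

```text
t: 11.8
position: [0.6109, 0.0989, 0.0509]
eef_rot: [[-1.0, 0.0, -0.0], [0.0, 1.0, -0.0], [0.0, -0.0, -1.0]]
wrist_force: [0.5, 0.1, -0.7]
gripper_width: 0.0002
grasp_force: 0.0
```

carry_out --deltas '[0.003,0,0,0,0,0,0,0.006,0,0,0,0,0,0,0.009,0,0,0,0,0,0,0.012,0,0,0,0,0,0,0.015,0,0,0,0,0,0,0.018,0,0,0,0,0,0,0.021,0,0,0,0,0,0,0.024,0,0,0,0,0,0]'

```text
t: 12.8
position: [0.5869, 0.0989, 0.0509]
eef_rot: [[-1.0, -0.0, 0.0], [-0.0, 1.0, -0.0], [-0.0, -0.0, -1.0]]
wrist_force: [1.1, 0.1, 0.1]
gripper_width: 0.0
grasp_force: 0.0
```

```bash
python3 m.py; python3 - <<'E'
from h import *
c=cap("wrist")
a=cap("scene")["img"][150:290,210:360,::-1]
b=c["img"][...,::-1]
cv2.imwrite("pics/v5.png",np.hstack([cv2.resize(a,(400,373)),cv2.copyMakeBorder(cv2.resize(b,(400,300)),0,73,0,0,0)]))
E
```

```text
12.8 [0.5869 0.0989 0.0509] [1.0673 0.1015 0.0653]
229 [[0.5502 0.0579 0.0097]
 [0.5729 0.1177 0.0144]
 [0.6044 0.1737 0.1451]]
normal [-0.9638 -0.0313  0.2647] tilt 74.65301870818165
```

View pics/v5.png

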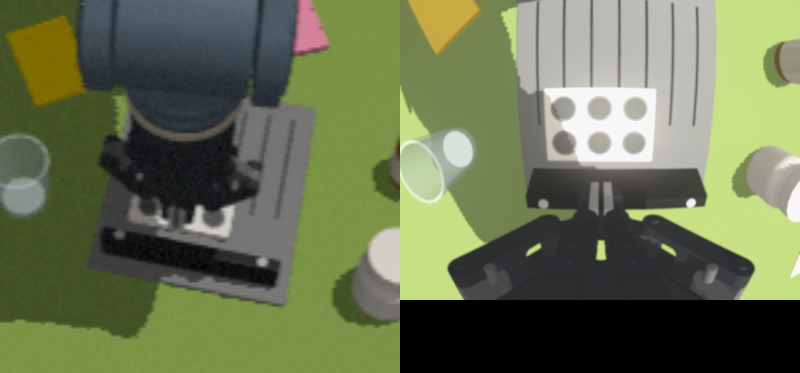

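The wrist view shows the plate flat on the board, wells up, with a small gap to the rail. I'll raise the arm and measure the gap.

carry_out --deltas '[0,0,-0.02,0,0,0,0,0,0,-0.06,0,0,0,0,0.02,0,-0.11,0,0,0,0,0.06,0,-0.15,0,0,0,0,0.11,0,-0.18,0,0,0,0,0.17,0,-0.2,0,0,0,0,0.21,0,-0.2,0,0,0,0,0.22,0,-0.2,0,0,0,0]'

```text
t: 13.95
position: [0.3656, 0.099, 0.2523]
eef_rot: [[-1.0, -0.0, 0.002], [-0.0, 1.0, 0.0], [-0.002, 0.0, -1.0]]
wrist_force: [0.6, -0.3, 0.9]
gripper_width: -0.0
grasp_force: 0.0
```

```bash
python3 - <<'E'
from h import *
np.set_printoptions(precision=4,suppress=True)
c,r,b,w=plate2();print(r,b.round(1).tolist(),np.nanpercentile(w[:,2],[5,50,95]))
c=cap("top");w=world(c)
for nm,(u,v) in dict(bottle=(154,206),jar=(160,155),beaker=(298,163)).items():
    q=w[v-16:v+16,u-16:u+16].reshape(-1,3);q=q[q[:,2]>.03];print(nm,np.nanmedian(q,0))
print(env.get_obs()["t"],env.get_obs()["position"])
cv2.imwrite("pics/v6.png",cv2.resize(cap("scene")["img"][150:290,210:360,::-1],(500,466)))
E
```

```text
((547.4695434570312, 99.46834564208984), (87.30789184570312, 62.40632629394531), 89.82453918457031) [[516.0999755859375, 55.900001525878906], [578.5, 55.70000076293945], [578.7999877929688, 143.0], [516.4000244140625, 143.1999969482422]] [0.0111 0.0141 0.017 ]
bottle [0.4722 0.2832 0.0591]
jar [0.5878 0.2718 0.0694]
beaker [ 0.5796 -0.0462  0.0571]
14.05 [0.3671 0.099  0.2519]
```

View pics/v6.png

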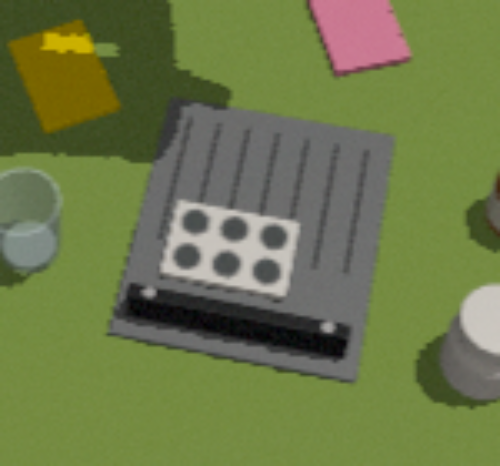

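The plate lies flat with six wells up, about 8 mm clear of the rail toe. The bottle, jar and beaker haven't moved, so I'm handing the job in.

```bash
python3 -c "
from workcell import env
print(env.sign_off())"
```

```text
the job is handed in; nothing more can be done
None
```

The job is handed in: I tipped the plate up against the rail and pushed it back over, and it now lies flat on the board, wells up, about 8 mm clear of the rail, with the bottle, jar and beaker where they were, about 14 s into the 40 s allowed.

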